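Load a module under the sprung roller of a test nest

ROBOT

A 6-joint arm with a two-finger parallel gripper is mounted at the origin on the work surface. World frame = base frame: x ahead of the robot, y to its left, z up, the work surface at z = 0. Lengths are in m, angles in degrees, forces in N, time in s.
With the tool pointing down it reaches from about 0.4 to 0.825 m from the base axis. Payload 7 kg.
Tool frame: the origin (TCP) lies at the very end of the fingers, on their centre line; the grasp point (between the pads) lies behind it (r.grasp_offset is the z of the grasp point in the tool frame, in m); z points along the fingers, y is the direction in which the jaws open and shut (so a half turn about z gives the same grasp; the last joint's range is limited). The gripper opens to 88 mm and grips with 3 to 60 N. Pads are 19 mm wide; open, the fingers measure 130 mm over their backs; the gripper's body (78 mm by 193 mm) begins 47 mm behind the grasp point.
Start: joints at [93.512, 20.546, 0.682, 0, -70.136, -16.507], TCP at [0.152, 0.658, 0.227] pointing down, gripper open.
Joint ranges: [-176.03, 176.03], [-82.01, 121.73], [-58.28, 71.71], [-173.87, 95.51], [-174.79, -0.11], [-173.66, 173.66]. Speed limits (degrees/s): [136.94, 136.94, 172.46, 180, 180, 180].

INTERFACE

Orientations are given as [roll, pitch, yaw] about the fixed x, y, z axes, in that order (R = Rz(yaw) Ry(pitch) Rx(roll)).
In Python, from plant import r gives the robot as it stands. The module is installed in compiled form; this text tells all that it offers.
- The arm moves only by the tool servo_tool, never from a script. Its argument "targets" is a list of rows, each an object of numbers: "dx", "dy", "dz": the shift along the world's x, y, z in cm; "spin": the turn about the world's z in rad; "grip": the opening in per cent of the stroke, from 0 (shut) to 100 (fully open). A call has exactly 10 rows; each row is the pose to reach, as a shift and turn from the pose commanded when the call began; what a row does not reach only later rows make up. A row lasts 1/12 s, in which the tool goes at most 41.7 mm and 7.16 degrees, less where a joint would pass 70% of its speed; a pose out of reach is approached as far as the arm can. A call with a gripper value outside its range is refused whole. The fingers move at their own pace and stop on an object; "squeeze" is the grip in N (left out, the last holds). Time passes only in rows, so rows that repeat a pose let the fingers close, or fill a call up. It gives the time, the measured TCP pose, the force and the opening at its end, in the units of the state.
- r.get_state(): the state, without advancing time (a new reading comes with each control period).
- r.capture(name): name is "scene" or "top"; returns the picture (480x640x3 uint8, blue, green, red); there is no depth.
- r.get_calibration(name): a dict with "K" (3x3 intrinsics, pixels), "extrinsics" (4x4, takes a point from camera to world coordinates). Camera axes: x right, y down, z forward; pixel columns grow to the right and rows downward; lengths in m; the calibration is good to about 2 mm. A picture is of the moment at which its call begins. get_calibration takes no time and is no camera call.
- r.close_job(): hands the job in, once; it reports no verdict.
Trained networks look in the newest picture that a camera, given by its name, has taken for a name from the list of things; names that differ only in an ending like _2 or _b are one class to them, and where a whole thing is asked for, a point or a joint stands for the part that bears it (a point fixed in the world has none). Each returns a list of dicts, best first, with "p" (0 to 1); they miss things now and then, are a little off and sometimes report something else, mostly with a low value. They report only what shows in the picture. A call takes as long as a camera call. They do not tell look-alikes from the thing itself.
- r.cut_out(name, camera): "mask" (480x640 bool, what is visible of it) and "extent" ([left, top, right, bottom] in pixels, round what is visible of it).
The state is a dict: "time_s": time; "joints": joint angles; "qd": joint speeds; "joint_torque": joint torques, N m; "tcp_pos": TCP position; "eef_rot": TCP orientation; "contact_force": force on the tool from outside, world axes, zero at the start; "moment": the same for the moment, N m; "gripper_width": finger opening in m.
Only numpy, scipy, OpenCV 4.12 (cv2) and the standard library are available. Lean on these libraries where they do the work, as an engineer would, in place of code of your own. Each camera call takes 0.05 s, during which the arm holds its last target. There are 200 camera calls.

TASK

Load the loose module into the test nest: slide it wedge end first along the nest's floor between the guides, so that its wedge pushes the sprung roller arm up and the module passes beneath the roller until it meets the stop's tongue, whose setting is not known. Press it home there with a firm push of about 13 N (at least 8 N, never more than 18 N), then let go so that the roller bears down on it. Leave the terminal block, screwdriver and cup alone, and do not bend the arm up further than about twice the lift the module needs.

Things in the scene. Friction and masses are not known exactly. Their poses are not given: they have to be found in the camera images.
- module_grip (a point): Grip point of the loose module (0.17 to 0.35 kg), in the middle of its grey tail housing (36 mm long in x, 24 wide in y, 56 high), 34 mm above the underside. Axes: x to the wedge end, y across, z up. Ahead of the housing: an aluminium slide 75 long, 40 wide, 22 high, whose last 26 mm slope down to an 8 mm high front face, 93 mm ahead of this point. Starts flat on the table. Grip across y.
- module_front (a point): Point on the module's front (wedge) face, on its middle line at the underside; same axes.
- nest: Fixed nest; origin on the table below the roller axis; x insertion direction, y across, z up. Base plate x -195 to +115 mm, 120 wide, 12 thick: its top is the floor. On it two guides 8 mm high, 43 apart inside from x = -45 to +55, flaring to about 65 apart at x = -85; the floor before them is bare. Arm posts at x = 79 to 111, 70 mm above the table.
- finger (a joint): Angle (rad) of the sprung roller arm about a hinge along the nest's y at x = 88 mm, 58 mm above the table; the arm reaches back from there to the roller. 0 at rest, growing as the roller lifts; about 0.11 with the roller on the module's flat top. It bears down at the roller with 6 N at rest, 8 N on the module; wedging the module under it takes 5 to 12 N and sliding on 2 to 4 N.
- roller: Free-turning rubber roller, 18 mm in diameter, 21 mm wide, at the end of the sprung arm; origin at its centre, 33 mm above the table at rest (so its underside is 12 mm above the nest's floor), on the nest's middle line.
- stop: Steel stop block fixed on the nest floor, 40 mm wide, 12 high, 14 deep; origin at the foot of the middle of its front (-x) face, 51 to 55 mm beyond the roller axis; x as the nest's. Out of that face stands a rigid, clamped tongue, 22 wide, 7 high, set by anything from 2 to 14 mm and not measured: its end (tongue_face) is what stops the module and must be found by feel.
- terminal: Bystander: grey terminal block 50 x 30 x 40 mm, loose; origin under its centre.
- driver: Bystander: screwdriver 160 mm long, loose on the table.
- cup: Bystander: small steel cup, 70 mm across, 50 mm high, loose; origin under its centre.
There are look-alikes about, which are no part of the job. Of the things shaped like the part that bears module_grip, the aluminium one is meant.

How it is judged (in metres and radians):
On the way, in this order (a step that is already met when the one before it is completed fails the run):
1. the module's wedge pushes the roller up (value of joint finger above 0.05 rad and contact force between roller and module above 2 N), for 0.05 s.
2. the module, beneath the roller, is pressed on the stop with more than 8 N (value of joint finger above 0.08 rad and contact force between stop and module above 8 N), for 0.1 s.
At the end, for the whole second after the job is handed in: The module lies flat on the nest's floor between the guides (within 4 mm sideways, 0.08 rad), its front face within 1.5 mm of the end of the stop's tongue, with the roller of the sprung arm bearing down on its flat top with more than 3 N; nothing moves (x of module_front in the frame of tongue_face between -0.0015 and 0.0015 m and y of module_front in the frame of stop between -0.004 and 0.004 m and z of module_front in the frame of stop below 0.002 m and angle between the x axis of module_front and the x axis of nest, either way round below 0.08 rad and angle between module_front's own z axis and vertical below 0.05 rad and value of joint finger between 0.085 and 0.14 rad and contact force between roller and module above 3 N and velocity of joint finger below 0.05 rad/s); the robot touches nothing.
It fails at once if the stop is pushed with more than 18 N (contact force between stop and anything else above 18 N).
It fails at once if the sprung arm is bent up beyond 0.25 rad (value of joint finger above 0.25 rad).
It fails at once if a bystander is moved by more than 20 mm (distance of any of terminal, driver, cup from where it was at the start of the episode above 0.02 m).
It also fails if it takes over 45 s, if anything falls off the work surface, if the arm or the gripper's body presses on something with over 40 N, if the wrist force passes 120 N, or if a joint passes its speed limit or range.

## Working session

There is one attempt and no reset: what is moved stays moved. The work goes in short steps, Python scripts to look and compute and a tool call to move; the robot and the scene stay as the last step left them, time stands still between calls to the robot, and variables do not carry over. Pictures are saved under pics/ and viewed, about 8 in all and at most 12, crops included, and the job is handed in when it is done.

Besides the shell and the picture viewer there is one more tool, called after ">>>" by a JSON object that holds its "name" and its "arguments", one argument or row to a line. servo_tool: Moves the arm, as the interface text tells. Its arguments: {"type":"object","properties":{"targets":{"type":"array"},"squeeze":{"type":"number"}},"required":["targets"]}

```bash
mkdir -p pics; python3 - <<'E'
from plant import r
import cv2,numpy as np
print(r.get_state(), r.grasp_offset)
for c in("scene","top"):
    im=r.capture(c); cv2.imwrite(f"pics/{c}0.png",im); k=r.get_calibration(c); print(c,np.round(k["K"],1).tolist(),np.round(k["extrinsics"],4).tolist())
    for n in("module_grip","nest","roller","stop","terminal","driver","cup"):
        print(n,[(round(d["p"],2),d["extent"],int(d["mask"].sum())) for d in r.cut_out(n,c)])
E
```

```text
{'time_s': 0.0, 'joints': array([ 9.35112189e+01,  2.05930434e+01,  6.35051146e-01, -2.16858262e-02,
       -7.01366148e+01, -1.65059246e+01]), 'qd': array([ 0.03004819,  0.04561643,  0.00208766,  0.03722752, -0.04992471,
        0.01559075]), 'joint_torque': array([ 2.09980186e-03, -5.82730114e+01,  2.93043441e+01,  6.99674428e+00,
        6.85954874e-03, -1.50661845e-04]), 'tcp_pos': array([0.15169864, 0.65723257, 0.22560932]), 'eef_rot': array([ 1.79903499e+02, -7.33614282e-03, -1.30020848e+01]), 'contact_force': array([-0.21078167, -0.08841077,  0.04344055]), 'moment': array([ 0.00575225,  0.0454946 , -0.03138828]), 'gripper_width': 0.08741964542213704} -0.0188
scene [[623.9, 0.0, 312.1], [0.0, 623.9, 243.1], [0.0, 0.0, 1.0]] [[0.6692, 0.5698, -0.4769, 1.1741], [0.7429, -0.5015, 0.4433, -0.5289], [0.0134, -0.651, -0.759, 1.0202], [0.0, 0.0, 0.0, 1.0]]
module_grip [(0.89, [381.8, 194.8, 410.4, 248.3], 1042), (0.84, [411.7, 262.8, 442.5, 308.8], 926), (0.78, [311.1, 221.9, 361.1, 254.1], 970), (0.69, [366.4, 155.6, 414.9, 181.3], 917)]
nest [(0.75, [188.3, 263.7, 341.1, 400.8], 906
[... 326 characters left out ...]
1], 664)]
cup [(0.78, [436.5, 175.4, 468.0, 207.3], 847)]
top [[531.5, 0.0, 316.4], [0.0, 531.5, 240.1], [0.0, 0.0, 1.0]] [[-0.0003, -0.9964, 0.0853, 0.4798], [-1.0, 0.0002, -0.0015, 0.0242], [0.0015, -0.0853, -0.9964, 1.0707], [0.0, 0.0, 0.0, 1.0]]
module_grip [(0.85, [191.8, 188.0, 239.4, 242.1], 1180), (0.64, [250.3, 233.0, 302.7, 257.6], 1031), (0.64, [131.3, 255.1, 177.4, 309.2], 1285), (0.57, [222.5, 112.1, 271.5, 173.7], 1224)]
nest [(0.72, [370.1, 132.9, 441.0, 289.6], 9180)]
roller [(0.41, [397.7, 184.3, 409.5, 196.0], 100)]
stop []
terminal [(0.44, [390.8, 139.0, 412.3, 195.3], 638)]
driver [(0.85, [490.7, 235.2, 521.9, 308.6], 650)]
cup [(0.63, [108.7, 185.2, 150.9, 219.2], 1096)]
```

```bash
python3 - <<'E'
import cv2
a=cv2.imread("pics/scene0.png")[130:430,110:490]; cv2.imwrite("pics/s1.png",cv2.resize(a,None,fx=2,fy=2,interpolation=3)[:600,:800])
a=cv2.imread("pics/top0.png")[90:320,90:540]; cv2.imwrite("pics/t1.png",cv2.resize(a,(796,407),interpolation=3))
E
```

```text
(no output)
```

View pics/s1.png

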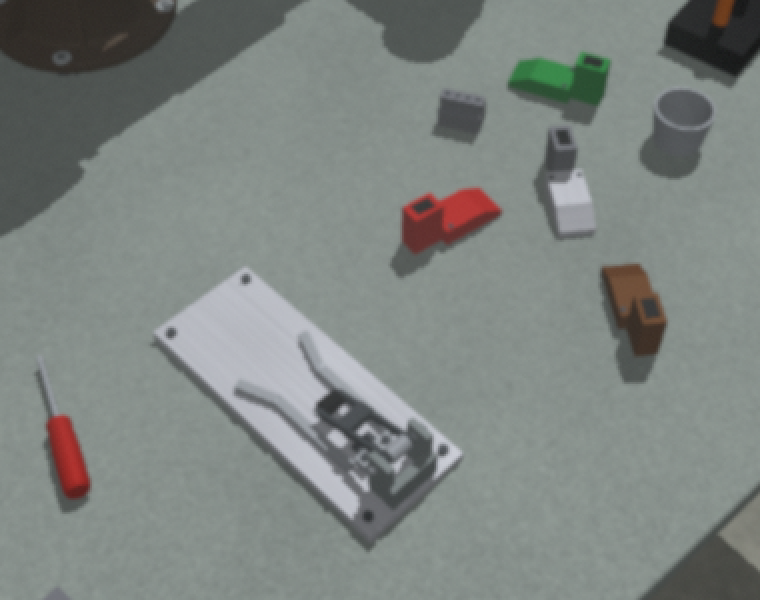

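View pics/t1.png

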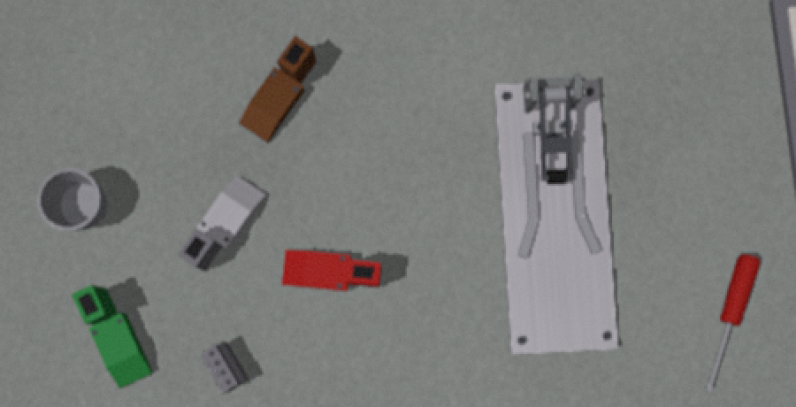

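Aluminium module: top crop (225,225), wedge up-right. Its lookalikes are red, green and brown. The nest is at right, with its posts at the far (+x) end, so insertion runs up the top image. Next I fit the poses.

```bash
cat >h.py <<'E'
from plant import r
import cv2,numpy as np
from scipy.optimize import minimize,differential_evolution
def proj(c,P):
    k=r.get_calibration(c);E=np.linalg.inv(k["extrinsics"]);q=np.asarray(P)@E[:3,:3].T+E[:3,3]
    u=q@np.array(k["K"]).T; return u[:,:2]/u[:,2:]
def place(p,P,z0=0):
    c,s=np.cos(p[2]),np.sin(p[2]);P=np.asarray(P,float)
    return np.c_[p[0]+c*P[:,0]-s*P[:,1],p[1]+s*P[:,0]+c*P[:,1],P[:,2]+z0]
def box(a,b,y,z0,z1): return np.array([[x,s*y,z] for x in(a,b) for s in(-1,1) for z in(z0,z1)])/1e3
HOUS=box(-18,18,12,0,56)
SL=np.vstack([box(18,67,20,0,22),box(67,93,20,0,8)])
# SL includes top edge at x=67
def sil(c,p,parts,z0=0):
    S=4;m=np.zeros((480*S,640*S),np.uint8)
    for P in parts: cv2.fillConvexPoly(m,cv2.convexHull(np.round((proj(c,place(p,P,z0))+.5)*S).astype(np.int32)),255)
    return cv2.resize(m,(640,480),interpolation=cv2.INTER_AREA)/255.
def fitmask(masks,p0,parts,z0=0,d=.03,da=.3):
    f=lambda p:sum(1-np.minimum(sil(c,p,parts,z0),m).sum()/np.maximum(sil(c,p,parts,z0),m).sum() for c,m in masks.items())
    q=differential_evolution(f,[(p0[0]-d,p0[0]+d),(p0[1]-d,p0[1]+d),(p0[2]-da,p0[2]+da)],popsize=8,maxiter=25,seed=1)
    return q.x,q.fun
def edgefit(ims,p0,edges,z=0):
    # bright inside plate-top edges; edges: (A,B) with inward normal
    def f(p):
        t=0
        for c,g in ims.items():
            for A,B,n in edges:
                s=np.linspace(.04,.96,80)[:,None];L=A+(B-A)*s
                a=proj(c,place(p,L+n*.002)).astype(np.float32);b=proj(c,place(p,L-n*.002)).astype(np.float32)
                v=cv2.remap(g,a[:,None],None,1)-cv2.remap(g,b[:,None],None,1)
                t-=np.median(v)
        return t
    q=differential_evolution(f,[(p0[0]-.015,p0[0]+.015),(p0[1]-.015,p0[1]+.015),(p0[2]-.08,p0[2]+.08)],popsize=12,maxiter=60,seed=1)
    return q.x,q.fun
def ray(c,uv,z):
    k=r.get_calibration(c);d=np.linalg.solve(k["K"],[*uv,1]);E=np.array(k["extrinsics"]);d=E[:3,:3]@d
    return E[:3,3]+d*(z-E[2,3])/d[2]
def plate():
    C=np.array([[-195,-60,12],[115,-60,12],[115,60,12],[-195,60,12]])/1e3
    N=np.array([[0,1,0],[-1,0,0],[0,-1,0],[1,0,0]])
    return [(C[i],C[(i+1)%4],N[i]) for i in(0,2,3)]
E
cat >a.py <<'E'
from h import *
ims={c:cv2.GaussianBlur(cv2.cvtColor(r.capture(c),6),(0,0),.7).astype(np.float32) for c in("scene","top")}
a=ray("top",[90+513/1.769,90+352/1.769],.012);b=ray("top",[90+617/1.769,90+347/1.769],.012)
m=(a+b)/2;t=a-b;yaw=np.arctan2(t[1],t[0])-np.pi/2
p0=[m[0]+.195*np.cos(yaw),m[1]+.195*np.sin(yaw),yaw];print("nest0",p0)
N=[]
for cs in(("scene","top"),("scene",),("top",)):
    q=edgefit({c:ims[c] for c in cs},p0,plate());print("nest",cs,np.round(q[0],4),q[1]);N.append(q[0])
m0=ray("top",[202,229],.056)
mk={"top":r.cut_out("module_grip","top"),"scene":r.cut_out("module_grip","scene")}
mk={"top":next(d for d in mk["top"] if abs(d["extent"][0]-192)<6)["mask"].astype(float),"scene":next(d for d in mk["scene"] if abs(d["extent"][0]-382)<6)["mask"].astype(float)}
for cs in(("scene","top"),("scene",),("top",)):
    q=fitmask({c:mk[c] for c in cs},[m0[0],m0[1],-.75],[HOUS,SL],da=.5);print("mod",cs,np.round(q[0],4),q[1])
    if len(cs)==2:M=q[0]
def draw(im,c,p,P,col):
    for x in proj(c,place(p,P)): cv2.circle(im,tuple(np.int32(np.round(x*4+1.5))),2,col,-1)
out=[]
for c,(y,x) in {"scene":(185,185),"top":(130,180)}.items():
    im=cv2.resize(r.capture(c),None,fx=4,fy=4,interpolation=3)
    draw(im,c,M,np.vstack([HOUS,SL]),(0,0,255))
    draw(im,c,N[0],np.vstack([box(-195,115,60,12,12),box(-45,55,21.5,20,20),box(-9,9,10.5,33,33)]),(255,0,0))
    cv2.imwrite(f"pics/o_{c}.png",cv2.resize(im[y*4:(y+220)*4,x*4:(x+280)*4],(764,600),interpolation=cv2.INTER_AREA))
E
python3 a.py
```

```text
nest0 [np.float64(0.6706635521388848), np.float64(-0.15275219256135608), np.float64(0.047461275827307636)]Traceback (most recent call last):
  File "a.py", line 8, in <module>
    q=edgefit({c:ims[c] for c in cs},p0,plate());print("nest",cs,np.round(q[0],4),q[1]);N.append(q[0])
  File "h.py", line 33, in edgefit
    q=differential_evolution(f,[(p0[0]-.015,p0[0]+.015),(p0[1]-.015,p0[1]+.015),(p0[2]-.08,p0[2]+.08)],popsize=12,maxiter=60,seed=1)
    return fun(*args, **kwargs)
    ret = solver.solve()
    next(self)
    ~~~~^^^^^^
    energy = self.func(parameters)
    return self.f(x, *self.args)
           ~~~~~~^^^^^^^^^^^^^^^
  File "h.py", line 29, in f
    a=proj(c,place(p,L+n*.002)).astype(np.float32);b=proj(c,place(p,L-n*.002)).astype(np.float32)
                                                     ~~~~^^^^^^^^^^^^^^^^^^^^^
  File "h.py", line 5, in proj
    k=r.get_calibration(c);E=np.linalg.inv(k["extrinsics"]);q=np.asarray(P)@E[:3,:3].T+E[:3,3]
ValueError: time passes only in moves, steps and waits
```

```bash
sed -i 's/^def proj/import functools\n@functools.lru_cache\ndef cal(c): return r.get_calibration(c)\ndef proj/; s/k=r.get_calibration(c)/k=cal(c)/' h.py; python3 a.py
```

```text
nest0 [np.float64(0.6706635521388848), np.float64(-0.15275219256135608), np.float64(0.047461275827307636)]
nest ('scene', 'top') [ 0.6688 -0.1498  0.0532] -199.69873046875
nest ('scene',) [ 0.6684 -0.1491  0.0535] -108.1533203125
nest ('top',) [ 0.6698 -0.1505  0.0511] -99.0703125
mod ('scene', 'top') [ 0.5872  0.2476 -0.5987] 0.16999034753807174
mod ('scene',) [ 0.5884  0.25   -0.6207] 0.08017241379310325
mod ('top',) [ 0.5866  0.2466 -0.5981] 0.051422731605375915
```

View pics/o_scene.png

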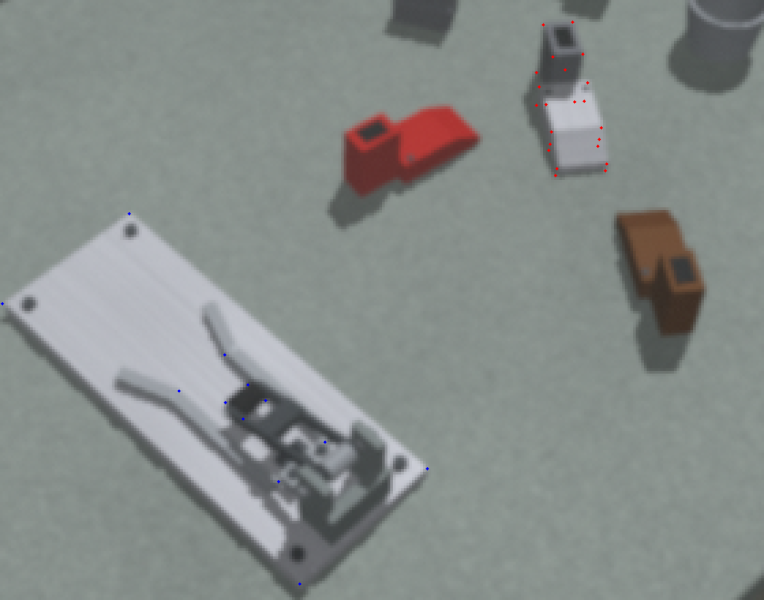

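View pics/o_top.png

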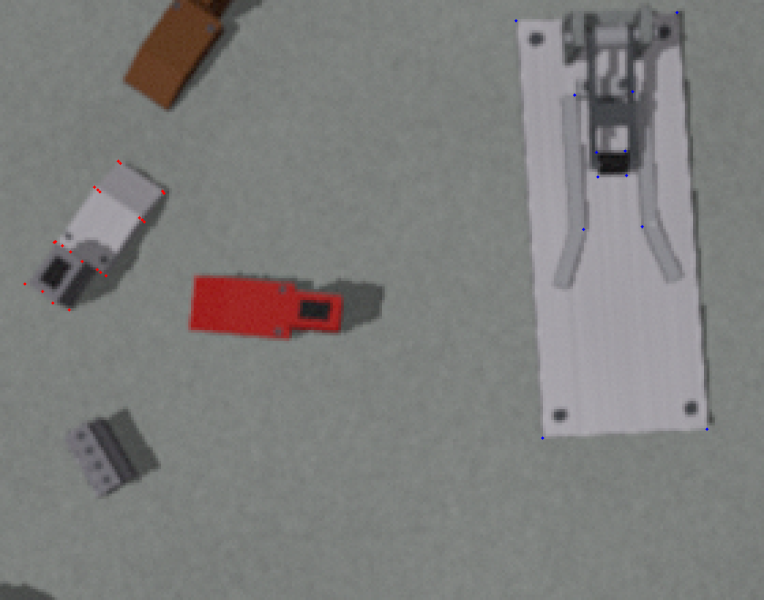

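```bash
python3 - <<'E'
from h import *
for n,z in(("cup",.025),("terminal",.02),("driver",.01)):
    d=r.cut_out(n,"scene")[0]; ys,xs=np.nonzero(d["mask"]); print(n,ray("scene",[xs.mean(),ys.mean()],z))
E
```

```text
cup [0.63923974 0.39545095 0.025     ]
terminal [0.45974566 0.22032591 0.02      ]
driver [ 0.53167066 -0.35326652  0.01      ]
```

The overlays agree with both pictures to about 1–2 mm. Module grip is at about (0.587, 0.248) with yaw −0.60. The nest is at (0.669, −0.150) with yaw 0.053. Next I approach the module.

>>> {"name": "servo_tool", "arguments": {
  "targets": [
    {"dx": 2.2, "dy": -2.1, "dz": 0, "spin": -0.03, "grip": 65},
    {"dx": 4.4, "dy": -4.1, "dz": 0, "spin": -0.07, "grip": 65},
    {"dx": 6.6, "dy": -6.2, "dz": 0, "spin": -0.11, "grip": 65},
    {"dx": 9, "dy": -8.5, "dz": 0, "spin": -0.15, "grip": 65},
    {"dx": 11.5, "dy": -10.8, "dz": 0, "spin": -0.19, "grip": 65},
    {"dx": 14, "dy": -13.2, "dz": 0, "spin": -0.23, "grip": 65},
    {"dx": 16.5, "dy": -15.5, "dz": 0, "spin": -0.27, "grip": 65},
    {"dx": 19, "dy": -17.9, "dz": 0, "spin": -0.31, "grip": 65},
    {"dx": 21.5, "dy": -20.3, "dz": 0, "spin": -0.34, "grip": 65},
    {"dx": 24, "dy": -22.6, "dz": 0, "spin": -0.37, "grip": 65}
  ]
}}

```text
time_s: 2.18
tcp_pos: [0.3928, 0.4304, 0.2269]
eef_rot: [-180.0, 0.0, -34.3]
contact_force: [0.1, 0.3, 0.0]
gripper_width: 0.057
```

>>> {"name": "servo_tool", "arguments": {
  "targets": [
    {"dx": 2.4, "dy": -2.3, "dz": -0.5, "spin": 0, "grip": 65},
    {"dx": 4.9, "dy": -4.6, "dz": -1.5, "spin": 0, "grip": 65},
    {"dx": 7.4, "dy": -7, "dz": -2.5, "spin": 0, "grip": 65},
    {"dx": 9.9, "dy": -9.3, "dz": -3.5, "spin": 0, "grip": 65},
    {"dx": 12.4, "dy": -11.7, "dz": -4.5, "spin": 0, "grip": 65},
    {"dx": 14.9, "dy": -14, "dz": -5.5, "spin": 0, "grip": 65},
    {"dx": 17.2, "dy": -16.2, "dz": -6.5, "spin": 0, "grip": 65},
    {"dx": 18.8, "dy": -17.7, "dz": -7.5, "spin": 0, "grip": 65},
    {"dx": 19.5, "dy": -18.4, "dz": -8, "spin": 0, "grip": 65},
    {"dx": 19.5, "dy": -18.4, "dz": -8, "spin": 0, "grip": 65}
  ]
}}

```text
time_s: 3.02
tcp_pos: [0.5873, 0.2456, 0.1448]
eef_rot: [179.9, 0.0, -34.4]
contact_force: [0.5, 0.6, 0.1]
gripper_width: 0.0568
```

```bash
python3 - <<'E'
from h import *
for i in range(3):
    r.capture("top"); s=r.get_state(); print(s["tcp_pos"].round(4),s["contact_force"].round(2))
E
```

```text
[0.5869 0.2468 0.1458] [-0.08  0.5   0.5 ]
[0.5867 0.2477 0.1465] [-1.1   0.47  0.1 ]
[0.5866 0.2483 0.147 ] [ 0.21 -1.52  0.31]
```

>>> {"name": "servo_tool", "arguments": {
  "targets": [
    {"dx": 0, "dy": 0, "dz": -1.5, "spin": 0, "grip": 65},
    {"dx": 0, "dy": 0, "dz": -3.5, "spin": 0, "grip": 65},
    {"dx": 0, "dy": 0, "dz": -5.5, "spin": 0, "grip": 65},
    {"dx": 0, "dy": 0, "dz": -7.5, "spin": 0, "grip": 65},
    {"dx": 0, "dy": 0, "dz": -9.5, "spin": 0, "grip": 65},
    {"dx": 0, "dy": 0, "dz": -11, "spin": 0, "grip": 65},
    {"dx": 0, "dy": 0, "dz": -12, "spin": 0, "grip": 65},
    {"dx": 0, "dy": 0, "dz": -12.7, "spin": 0, "grip": 65},
    {"dx": 0, "dy": 0, "dz": -13, "spin": 0, "grip": 65},
    {"dx": 0, "dy": 0, "dz": -13, "spin": 0, "grip": 65}
  ]
}}

```text
time_s: 4.0
tcp_pos: [0.5867, 0.2482, 0.0167]
eef_rot: [-180.0, -0.0, -34.2]
contact_force: [0.1, -1.0, -0.1]
gripper_width: 0.0566
```

```bash
python3 - <<'E'
from h import *
a=r.capture("scene");b=r.capture("top");print(r.get_state()["tcp_pos"])
u=proj("scene",[[.587,.248,.03]])[0].astype(int);v=proj("top",[[.587,.248,.03]])[0].astype(int)
f=lambda im,u:cv2.resize(im[u[1]-60:u[1]+60,u[0]-60:u[0]+60],(400,400),interpolation=3)
cv2.imwrite("pics/g1.png",np.hstack([f(a,u),f(b,v)]))
E
```

```text
[0.58724651 0.2482634  0.01752335]
```

View pics/g1.png

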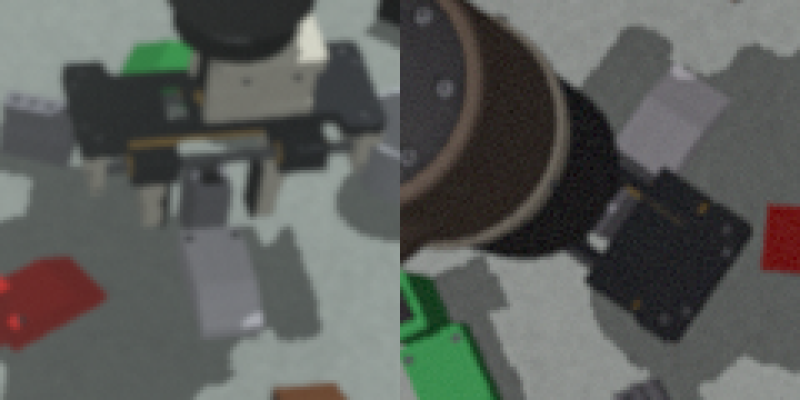

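The housing sits between the fingers, with the slide straight ahead. I close and lift.

>>> {"name": "servo_tool", "arguments": {
  "targets": [
    {"dx": 0, "dy": 0, "dz": 0, "spin": 0, "grip": 0},
    {"dx": 0, "dy": 0, "dz": 0, "spin": 0, "grip": 0},
    {"dx": 0, "dy": 0, "dz": 0, "spin": 0, "grip": 0},
    {"dx": 0, "dy": 0, "dz": 0, "spin": 0, "grip": 0},
    {"dx": 0, "dy": 0, "dz": 0, "spin": 0, "grip": 0},
    {"dx": 0, "dy": 0, "dz": 0, "spin": 0, "grip": 0},
    {"dx": 0, "dy": 0, "dz": 0, "spin": 0, "grip": 0},
    {"dx": 0, "dy": 0, "dz": 0, "spin": 0, "grip": 0},
    {"dx": 0, "dy": 0, "dz": 0, "spin": 0, "grip": 0},
    {"dx": 0, "dy": 0, "dz": 0, "spin": 0, "grip": 0}
  ],
  "squeeze": 40
}}

```text
time_s: 4.93
tcp_pos: [0.5868, 0.2476, 0.0167]
eef_rot: [180.0, -0.0, -34.2]
contact_force: [0.1, -0.4, 2.4]
gripper_width: 0.0239
```

>>> {"name": "servo_tool", "arguments": {
  "targets": [
    {"dx": 0, "dy": 0, "dz": 0.5, "spin": 0, "grip": 0},
    {"dx": 0, "dy": 0, "dz": 1.5, "spin": 0, "grip": 0},
    {"dx": 0, "dy": 0, "dz": 3, "spin": 0, "grip": 0},
    {"dx": 0, "dy": 0, "dz": 4.5, "spin": 0, "grip": 0},
    {"dx": 0, "dy": 0, "dz": 6, "spin": 0, "grip": 0},
    {"dx": 0, "dy": 0, "dz": 7.5, "spin": 0, "grip": 0},
    {"dx": 0, "dy": 0, "dz": 9, "spin": 0, "grip": 0},
    {"dx": 0, "dy": 0, "dz": 9.7, "spin": 0, "grip": 0},
    {"dx": 0, "dy": 0, "dz": 10, "spin": 0, "grip": 0},
    {"dx": 0, "dy": 0, "dz": 10, "spin": 0, "grip": 0}
  ]
}}

```text
time_s: 5.77
tcp_pos: [0.5869, 0.2479, 0.1173]
eef_rot: [-179.9, -0.0, -34.2]
contact_force: [0.7, 0.1, -2.8]
gripper_width: 0.0237
```

>>> {"name": "servo_tool", "arguments": {
  "targets": [
    {"dx": -0.3, "dy": -1.5, "dz": 0, "spin": 0.03, "grip": 0},
    {"dx": -0.8, "dy": -4, "dz": 0, "spin": 0.08, "grip": 0},
    {"dx": -1.4, "dy": -7, "dz": 0, "spin": 0.14, "grip": 0},
    {"dx": -2, "dy": -10, "dz": 0, "spin": 0.2, "grip": 0},
    {"dx": -2.7, "dy": -13.5, "dz": 0, "spin": 0.26, "grip": 0},
    {"dx": -3.4, "dy": -17, "dz": 0, "spin": 0.32, "grip": 0},
    {"dx": -4.1, "dy": -20.5, "dz": 0, "spin": 0.38, "grip": 0},
    {"dx": -4.8, "dy": -24, "dz": 0, "spin": 0.44, "grip": 0},
    {"dx": -5.5, "dy": -27.5, "dz": 0, "spin": 0.5, "grip": 0},
    {"dx": -6.2, "dy": -31, "dz": 0, "spin": 0.56, "grip": 0}
  ]
}}

```text
time_s: 6.6
tcp_pos: [0.5234, -0.0639, 0.1157]
eef_rot: [180.0, 0.1, -1.9]
contact_force: [-0.1, 0.5, -2.2]
gripper_width: 0.024
```

>>> {"name": "servo_tool", "arguments": {
  "targets": [
    {"dx": -0.6, "dy": -3, "dz": 0, "spin": 0.04, "grip": 0},
    {"dx": -1.1, "dy": -5.5, "dz": 0, "spin": 0.07, "grip": 0},
    {"dx": -1.6, "dy": -7.8, "dz": -0.5, "spin": 0.09, "grip": 0},
    {"dx": -1.9, "dy": -9.2, "dz": -1.5, "spin": 0.09, "grip": 0},
    {"dx": -2.1, "dy": -9.6, "dz": -2.5, "spin": 0.09, "grip": 0},
    {"dx": -2.1, "dy": -9.6, "dz": -3.5, "spin": 0.09, "grip": 0},
    {"dx": -2.1, "dy": -9.6, "dz": -4.5, "spin": 0.09, "grip": 0},
    {"dx": -2.1, "dy": -9.6, "dz": -5, "spin": 0.09, "grip": 0},
    {"dx": -2.1, "dy": -9.6, "dz": -5, "spin": 0.09, "grip": 0},
    {"dx": -2.1, "dy": -9.6, "dz": -5, "spin": 0.09, "grip": 0}
  ]
}}

```text
time_s: 7.43
tcp_pos: [0.5039, -0.1576, 0.0662]
eef_rot: [180.0, 0.1, 3.1]
contact_force: [-0.3, 0.4, -2.2]
gripper_width: 0.0238
```

```bash
python3 - <<'E'
from h import *
a=r.capture("scene");b=r.capture("top");s=r.get_state();print(s["tcp_pos"],s["eef_rot"],s["time_s"])
f=lambda im,u:cv2.resize(im[u[1]-70:u[1]+70,u[0]-70:u[0]+70],(400,400),interpolation=3)
t=s["tcp_pos"];u=proj("scene",[[t[0]+.05,t[1],.05]])[0].astype(int);v=proj("top",[[t[0]+.05,t[1],.05]])[0].astype(int)
cv2.imwrite("pics/n1.png",np.hstack([f(a,u),f(b,v)]))
for c in("scene","top"): print([(round(d["p"],2),d["extent"]) for d in r.cut_out("module_grip",c)])
E
```

```text
[ 0.50442343 -0.15777139  0.06694416] [ 1.79991260e+02 -3.99039183e-02  3.11098793e+00] 7.5333
[(0.9, [215.5, 258.3, 259.1, 304.4]), (0.82, [413.0, 264.3, 442.7, 310.7]), (0.65, [364.1, 154.3, 412.5, 182.9]), (0.59, [313.8, 223.8, 363.9, 255.4]), (0.39, [265.4, 327.1, 284.3, 339.6])]
[(0.93, [130.9, 254.5, 177.8, 308.7]), (0.82, [224.0, 112.3, 271.9, 170.9]), (0.71, [252.4, 233.8, 286.1, 243.0]), (0.29, [397.3, 185.6, 412.3, 196.0])]
```

View pics/n1.png

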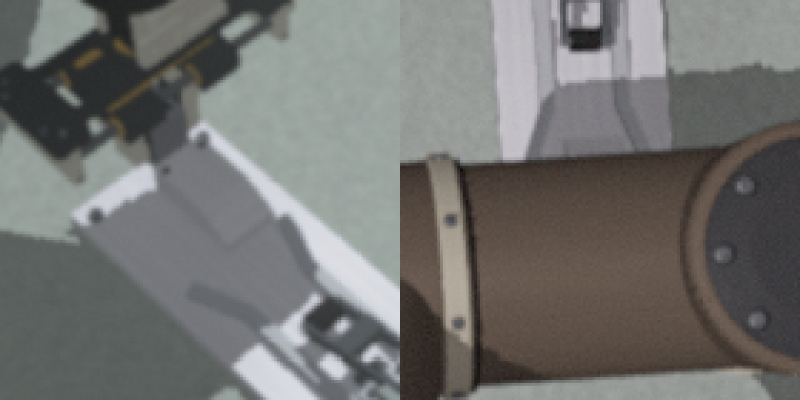

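The module is held in line with the nest, ahead of the flared guides. I lower it to the floor.

>>> {"name": "servo_tool", "arguments": {
  "targets": [
    {"dx": 0, "dy": -0.02, "dz": -0.8, "spin": 0, "grip": 0},
    {"dx": 0, "dy": -0.05, "dz": -1.6, "spin": 0, "grip": 0},
    {"dx": 0, "dy": -0.05, "dz": -2.4, "spin": 0, "grip": 0},
    {"dx": 0, "dy": -0.05, "dz": -3, "spin": 0, "grip": 0},
    {"dx": 0, "dy": -0.05, "dz": -3.4, "spin": 0, "grip": 0},
    {"dx": 0, "dy": -0.05, "dz": -3.6, "spin": 0, "grip": 0},
    {"dx": 0, "dy": -0.05, "dz": -3.7, "spin": 0, "grip": 0},
    {"dx": 0, "dy": -0.05, "dz": -3.75, "spin": 0, "grip": 0},
    {"dx": 0, "dy": -0.05, "dz": -3.75, "spin": 0, "grip": 0},
    {"dx": 0, "dy": -0.05, "dz": -3.75, "spin": 0, "grip": 0}
  ]
}}

```text
time_s: 8.47
tcp_pos: [0.504, -0.1588, 0.0293]
eef_rot: [180.0, -0.0, 3.1]
contact_force: [0.4, -0.4, -1.7]
gripper_width: 0.024
```

>>> {"name": "servo_tool", "arguments": {
  "targets": [
    {"dx": 0, "dy": 0, "dz": -0.03, "spin": 0, "grip": 0},
    {"dx": 0, "dy": 0, "dz": -0.06, "spin": 0, "grip": 0},
    {"dx": 0, "dy": 0, "dz": -0.06, "spin": 0, "grip": 0},
    {"dx": 0, "dy": 0, "dz": -0.06, "spin": 0, "grip": 0},
    {"dx": 0, "dy": 0, "dz": -0.06, "spin": 0, "grip": 0},
    {"dx": 0, "dy": 0, "dz": -0.06, "spin": 0, "grip": 0},
    {"dx": 0, "dy": 0, "dz": -0.06, "spin": 0, "grip": 0},
    {"dx": 0, "dy": 0, "dz": -0.06, "spin": 0, "grip": 0},
    {"dx": 0, "dy": 0, "dz": -0.06, "spin": 0, "grip": 0},
    {"dx": 0, "dy": 0, "dz": -0.06, "spin": 0, "grip": 0}
  ]
}}

```text
time_s: 9.3
tcp_pos: [0.504, -0.1588, 0.0286]
eef_rot: [180.0, -0.0, 3.1]
contact_force: [0.5, 1.4, 1.6]
gripper_width: 0.0238
```

>>> {"name": "servo_tool", "arguments": {
  "targets": [
    {"dx": 0.4, "dy": 0.02, "dz": 0, "spin": 0, "grip": 0},
    {"dx": 1, "dy": 0.05, "dz": 0, "spin": 0, "grip": 0},
    {"dx": 1.6, "dy": 0.08, "dz": 0, "spin": 0, "grip": 0},
    {"dx": 2.2, "dy": 0.12, "dz": 0, "spin": 0, "grip": 0},
    {"dx": 2.7, "dy": 0.14, "dz": 0, "spin": 0, "grip": 0},
    {"dx": 3.2, "dy": 0.17, "dz": 0, "spin": 0, "grip": 0},
    {"dx": 3.7, "dy": 0.2, "dz": 0, "spin": 0, "grip": 0},
    {"dx": 4.2, "dy": 0.22, "dz": 0, "spin": 0, "grip": 0},
    {"dx": 4.6, "dy": 0.24, "dz": 0, "spin": 0, "grip": 0},
    {"dx": 5, "dy": 0.26, "dz": 0, "spin": 0, "grip": 0}
  ]
}}

```text
time_s: 10.13
tcp_pos: [0.5544, -0.1562, 0.0286]
eef_rot: [180.0, -0.0, 3.1]
contact_force: [-2.1, -0.0, 6.1]
gripper_width: 0.024
```

```bash
python3 - <<'E'
from h import *
a=r.capture("scene");b=r.capture("top");s=r.get_state();print(s["tcp_pos"],s["contact_force"],s["moment"],s["time_s"])
f=lambda im,u:cv2.resize(im[u[1]-45:u[1]+45,u[0]-45:u[0]+45],(400,400),interpolation=3)
P=[[.66,-.15,.03]];u=proj("scene",P)[0].astype(int);v=proj("top",P)[0].astype(int)
cv2.imwrite("pics/n2.png",np.hstack([f(a,u),f(b,v)]))
E
```

```text
[ 0.5551657  -0.15615404  0.02857324] [ 1.24853107 -0.2410504   2.6818873 ] [-0.10957832 -0.46113507 -0.00964716] 10.2333
```

View pics/n2.png

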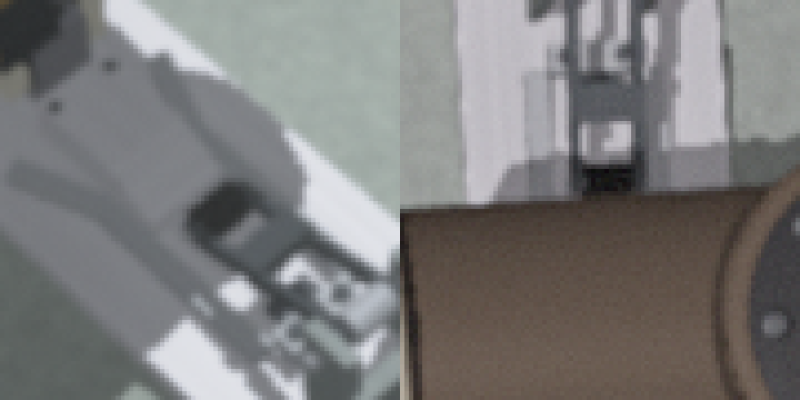

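>>> {"name": "servo_tool", "arguments": {
  "targets": [
    {"dx": 0.4, "dy": 0.02, "dz": 0.01, "spin": 0, "grip": 0},
    {"dx": 0.9, "dy": 0.05, "dz": 0.02, "spin": 0, "grip": 0},
    {"dx": 1.4, "dy": 0.07, "dz": 0.02, "spin": 0, "grip": 0},
    {"dx": 1.8, "dy": 0.1, "dz": 0.02, "spin": 0, "grip": 0},
    {"dx": 2.2, "dy": 0.12, "dz": 0.02, "spin": 0, "grip": 0},
    {"dx": 2.6, "dy": 0.14, "dz": 0.02, "spin": 0, "grip": 0},
    {"dx": 3, "dy": 0.16, "dz": 0.02, "spin": 0, "grip": 0},
    {"dx": 3.3, "dy": 0.17, "dz": 0.02, "spin": 0, "grip": 0},
    {"dx": 3.6, "dy": 0.19, "dz": 0.02, "spin": 0, "grip": 0},
    {"dx": 3.6, "dy": 0.19, "dz": 0.02, "spin": 0, "grip": 0}
  ]
}}

```text
time_s: 11.07
tcp_pos: [0.5881, -0.1545, 0.0286]
eef_rot: [-180.0, 0.2, 3.0]
contact_force: [-8.4, 0.6, 10.6]
gripper_width: 0.0238
```

>>> {"name": "servo_tool", "arguments": {
  "targets": [
    {"dx": 0.1, "dy": 0.01, "dz": 0, "spin": 0, "grip": 0},
    {"dx": 0.2, "dy": 0.01, "dz": 0, "spin": 0, "grip": 0},
    {"dx": 0.3, "dy": 0.02, "dz": 0, "spin": 0, "grip": 0},
    {"dx": 0.4, "dy": 0.02, "dz": 0, "spin": 0, "grip": 0},
    {"dx": 0.5, "dy": 0.03, "dz": 0, "spin": 0, "grip": 0},
    {"dx": 0.6, "dy": 0.03, "dz": 0, "spin": 0, "grip": 0},
    {"dx": 0.7, "dy": 0.04, "dz": 0, "spin": 0, "grip": 0},
    {"dx": 0.8, "dy": 0.04, "dz": 0, "spin": 0, "grip": 0},
    {"dx": 0.9, "dy": 0.05, "dz": 0, "spin": 0, "grip": 0},
    {"dx": 1, "dy": 0.05, "dz": 0, "spin": 0, "grip": 0}
  ]
}}

```text
time_s: 11.9
tcp_pos: [0.5986, -0.1539, 0.0287]
eef_rot: [-180.0, 0.1, 3.0]
contact_force: [-5.5, -0.6, 6.7]
gripper_width: 0.0236
```

>>> {"name": "servo_tool", "arguments": {
  "targets": [
    {"dx": 0.1, "dy": 0.01, "dz": 0, "spin": 0, "grip": 0},
    {"dx": 0.2, "dy": 0.01, "dz": 0, "spin": 0, "grip": 0},
    {"dx": 0.3, "dy": 0.02, "dz": 0, "spin": 0, "grip": 0},
    {"dx": 0.4, "dy": 0.02, "dz": 0, "spin": 0, "grip": 0},
    {"dx": 0.5, "dy": 0.03, "dz": 0, "spin": 0, "grip": 0},
    {"dx": 0.6, "dy": 0.03, "dz": 0, "spin": 0, "grip": 0},
    {"dx": 0.7, "dy": 0.04, "dz": 0, "spin": 0, "grip": 0},
    {"dx": 0.8, "dy": 0.04, "dz": 0, "spin": 0, "grip": 0},
    {"dx": 0.8, "dy": 0.04, "dz": 0, "spin": 0, "grip": 0},
    {"dx": 0.8, "dy": 0.04, "dz": 0, "spin": 0, "grip": 0}
  ]
}}

```text
time_s: 12.73
tcp_pos: [0.6074, -0.1535, 0.0287]
eef_rot: [-180.0, 0.1, 3.0]
contact_force: [-4.3, -0.1, 5.8]
gripper_width: 0.0238
```

```bash
python3 - <<'E'
from h import *
for i in range(4):
    r.capture("top"); s=r.get_state(); print(s["tcp_pos"].round(4),s["contact_force"].round(2),s["moment"].round(2),s["time_s"])
E
```

```text
[ 0.6074 -0.1535  0.0286] [-3.64 -0.92  6.32] [-0.04  0.98  0.05] 12.7833
[ 0.6074 -0.1535  0.0286] [-1.79 -0.36  5.63] [-0.1   0.99  0.06] 12.8333
[ 0.6074 -0.1535  0.0286] [-2.56  0.14  5.51] [-0.07  1.01 -0.01] 12.8833
[ 0.6073 -0.1535  0.0286] [-3.98  0.22  6.12] [-0.09  1.01  0.06] 12.9333
```

>>> {"name": "servo_tool", "arguments": {
  "targets": [
    {"dx": 0.04, "dy": 0, "dz": 0, "spin": 0, "grip": 0},
    {"dx": 0.08, "dy": 0, "dz": 0, "spin": 0, "grip": 0},
    {"dx": 0.12, "dy": 0.01, "dz": 0, "spin": 0, "grip": 0},
    {"dx": 0.16, "dy": 0.01, "dz": 0, "spin": 0, "grip": 0},
    {"dx": 0.2, "dy": 0.01, "dz": 0, "spin": 0, "grip": 0},
    {"dx": 0.2, "dy": 0.01, "dz": 0, "spin": 0, "grip": 0},
    {"dx": 0.2, "dy": 0.01, "dz": 0, "spin": 0, "grip": 0},
    {"dx": 0.2, "dy": 0.01, "dz": 0, "spin": 0, "grip": 0},
    {"dx": 0.2, "dy": 0.01, "dz": 0, "spin": 0, "grip": 0},
    {"dx": 0.2, "dy": 0.01, "dz": 0, "spin": 0, "grip": 0}
  ]
}}

```text
time_s: 13.77
tcp_pos: [0.6092, -0.1534, 0.0287]
eef_rot: [-180.0, 0.1, 3.0]
contact_force: [-3.7, 0.1, 5.9]
gripper_width: 0.0238
```

>>> {"name": "servo_tool", "arguments": {
  "targets": [
    {"dx": 0.04, "dy": 0, "dz": 0, "spin": 0, "grip": 0},
    {"dx": 0.08, "dy": 0, "dz": 0, "spin": 0, "grip": 0},
    {"dx": 0.12, "dy": 0.01, "dz": 0, "spin": 0, "grip": 0},
    {"dx": 0.16, "dy": 0.01, "dz": 0, "spin": 0, "grip": 0},
    {"dx": 0.2, "dy": 0.01, "dz": 0, "spin": 0, "grip": 0},
    {"dx": 0.2, "dy": 0.01, "dz": 0, "spin": 0, "grip": 0},
    {"dx": 0.2, "dy": 0.01, "dz": 0, "spin": 0, "grip": 0},
    {"dx": 0.2, "dy": 0.01, "dz": 0, "spin": 0, "grip": 0},
    {"dx": 0.2, "dy": 0.01, "dz": 0, "spin": 0, "grip": 0},
    {"dx": 0.2, "dy": 0.01, "dz": 0, "spin": 0, "grip": 0}
  ]
}}

```text
time_s: 14.6
tcp_pos: [0.6113, -0.1533, 0.0286]
eef_rot: [-180.0, 0.1, 3.0]
contact_force: [-3.9, 0.4, 5.6]
gripper_width: 0.0237
```

>>> {"name": "servo_tool", "arguments": {
  "targets": [
    {"dx": 0.04, "dy": 0, "dz": 0, "spin": 0, "grip": 0},
    {"dx": 0.08, "dy": 0, "dz": 0, "spin": 0, "grip": 0},
    {"dx": 0.12, "dy": 0.01, "dz": 0, "spin": 0, "grip": 0},
    {"dx": 0.16, "dy": 0.01, "dz": 0, "spin": 0, "grip": 0},
    {"dx": 0.2, "dy": 0.01, "dz": 0, "spin": 0, "grip": 0},
    {"dx": 0.2, "dy": 0.01, "dz": 0, "spin": 0, "grip": 0},
    {"dx": 0.2, "dy": 0.01, "dz": 0, "spin": 0, "grip": 0},
    {"dx": 0.2, "dy": 0.01, "dz": 0, "spin": 0, "grip": 0},
    {"dx": 0.2, "dy": 0.01, "dz": 0, "spin": 0, "grip": 0},
    {"dx": 0.2, "dy": 0.01, "dz": 0, "spin": 0, "grip": 0}
  ]
}}

```text
time_s: 15.43
tcp_pos: [0.6133, -0.1532, 0.0287]
eef_rot: [-180.0, 0.1, 3.0]
contact_force: [-3.8, 0.6, 5.8]
gripper_width: 0.0237
```

>>> {"name": "servo_tool", "arguments": {
  "targets": [
    {"dx": 0.04, "dy": 0, "dz": 0, "spin": 0, "grip": 0},
    {"dx": 0.08, "dy": 0, "dz": 0, "spin": 0, "grip": 0},
    {"dx": 0.12, "dy": 0.01, "dz": 0, "spin": 0, "grip": 0},
    {"dx": 0.16, "dy": 0.01, "dz": 0, "spin": 0, "grip": 0},
    {"dx": 0.2, "dy": 0.01, "dz": 0, "spin": 0, "grip": 0},
    {"dx": 0.2, "dy": 0.01, "dz": 0, "spin": 0, "grip": 0},
    {"dx": 0.2, "dy": 0.01, "dz": 0, "spin": 0, "grip": 0},
    {"dx": 0.2, "dy": 0.01, "dz": 0, "spin": 0, "grip": 0},
    {"dx": 0.2, "dy": 0.01, "dz": 0, "spin": 0, "grip": 0},
    {"dx": 0.2, "dy": 0.01, "dz": 0, "spin": 0, "grip": 0}
  ]
}}

```text
time_s: 16.27
tcp_pos: [0.614, -0.1531, 0.0287]
eef_rot: [-180.0, 0.2, 3.0]
contact_force: [-9.4, 1.3, 9.4]
gripper_width: 0.0239
```

>>> {"name": "servo_tool", "arguments": {
  "targets": [
    {"dx": 0.03, "dy": 0, "dz": 0, "spin": 0, "grip": 0},
    {"dx": 0.06, "dy": 0, "dz": 0, "spin": 0, "grip": 0},
    {"dx": 0.09, "dy": 0, "dz": 0, "spin": 0, "grip": 0},
    {"dx": 0.12, "dy": 0, "dz": 0, "spin": 0, "grip": 0},
    {"dx": 0.13, "dy": 0, "dz": 0, "spin": 0, "grip": 0},
    {"dx": 0.13, "dy": 0, "dz": 0, "spin": 0, "grip": 0},
    {"dx": 0.13, "dy": 0, "dz": 0, "spin": 0, "grip": 0},
    {"dx": 0.13, "dy": 0, "dz": 0, "spin": 0, "grip": 0},
    {"dx": 0.13, "dy": 0, "dz": 0, "spin": 0, "grip": 0},
    {"dx": 0.13, "dy": 0, "dz": 0, "spin": 0, "grip": 0}
  ]
}}

```text
time_s: 17.1
tcp_pos: [0.614, -0.1532, 0.0286]
eef_rot: [-180.0, 0.3, 3.0]
contact_force: [-12.2, 1.5, 13.6]
gripper_width: 0.0236
```

```bash
python3 - <<'E'
from h import *
for i in range(5):
    r.capture("top"); s=r.get_state(); print(s["tcp_pos"].round(4),s["contact_force"].round(2),s["moment"].round(2),s["time_s"])
E
```

```text
[ 0.614  -0.1531  0.0286] [-12.39   1.11  12.88] [0.42 3.7  0.04] 17.15
[ 0.614  -0.1532  0.0287] [-11.62   1.24  12.7 ] [0.46 3.74 0.05] 17.2
[ 0.614  -0.1532  0.0287] [-11.75   1.21  13.36] [0.42 3.71 0.1 ] 17.25
[ 0.614  -0.1532  0.0287] [-12.72   1.74  13.02] [0.45 3.73 0.05] 17.3
[ 0.614  -0.1531  0.0287] [-12.97   1.55  13.43] [0.48 3.7  0.08] 17.35
```

>>> {"name": "servo_tool", "arguments": {
  "targets": [
    {"dx": 0.03, "dy": 0, "dz": 0, "spin": 0, "grip": 0},
    {"dx": 0.06, "dy": 0, "dz": 0, "spin": 0, "grip": 0},
    {"dx": 0.09, "dy": 0, "dz": 0, "spin": 0, "grip": 0},
    {"dx": 0.1, "dy": 0, "dz": 0, "spin": 0, "grip": 0},
    {"dx": 0.1, "dy": 0, "dz": 0, "spin": 0, "grip": 0},
    {"dx": 0.1, "dy": 0, "dz": 0, "spin": 0, "grip": 0},
    {"dx": 0.1, "dy": 0, "dz": 0, "spin": 0, "grip": 0},
    {"dx": 0.1, "dy": 0, "dz": 0, "spin": 0, "grip": 0},
    {"dx": 0.1, "dy": 0, "dz": 0, "spin": 0, "grip": 0},
    {"dx": 0.1, "dy": 0, "dz": 0, "spin": 0, "grip": 0}
  ]
}}

```text
time_s: 18.18
tcp_pos: [0.614, -0.1532, 0.0286]
eef_rot: [-180.0, 0.4, 3.0]
contact_force: [-15.8, 1.9, 16.3]
gripper_width: 0.0238
```

```bash
python3 - <<'E'
from h import *
for i in range(4):
    r.capture("top"); s=r.get_state(); print(s["tcp_pos"].round(4),s["contact_force"].round(2),s["moment"].round(2),s["time_s"])
E
```

```text
[ 0.614  -0.1532  0.0286] [-16.99   2.27  16.62] [0.65 4.72 0.01] 18.2333
[ 0.614  -0.1532  0.0286] [-15.16   1.72  16.69] [0.6  4.82 0.08] 18.2833
[ 0.614  -0.1532  0.0286] [-16.27   1.27  16.74] [0.63 4.74 0.1 ] 18.3333
[ 0.614  -0.1532  0.0286] [-15.55   1.46  16.7 ] [0.6  4.79 0.04] 18.3833
```

About 16 N in total, of which 11–16 N is on the stop. I ease off, then release.

>>> {"name": "servo_tool", "arguments": {
  "targets": [
    {"dx": -0.05, "dy": 0, "dz": 0, "spin": 0, "grip": 0},
    {"dx": -0.1, "dy": 0, "dz": 0, "spin": 0, "grip": 0},
    {"dx": -0.15, "dy": 0, "dz": 0, "spin": 0, "grip": 0},
    {"dx": -0.2, "dy": 0, "dz": 0, "spin": 0, "grip": 0},
    {"dx": -0.25, "dy": 0, "dz": 0, "spin": 0, "grip": 0},
    {"dx": -0.28, "dy": 0, "dz": 0, "spin": 0, "grip": 0},
    {"dx": -0.28, "dy": 0, "dz": 0, "spin": 0, "grip": 0},
    {"dx": -0.28, "dy": 0, "dz": 0, "spin": 0, "grip": 0},
    {"dx": -0.28, "dy": 0, "dz": 0, "spin": 0, "grip": 0},
    {"dx": -0.28, "dy": 0, "dz": 0, "spin": 0, "grip": 0}
  ]
}}

```text
time_s: 19.22
tcp_pos: [0.614, -0.1532, 0.0286]
eef_rot: [-180.0, 0.1, 3.0]
contact_force: [-5.4, 0.1, 8.4]
gripper_width: 0.0239
```

>>> {"name": "servo_tool", "arguments": {
  "targets": [
    {"dx": -0.02, "dy": 0, "dz": 0, "spin": 0, "grip": 30},
    {"dx": -0.02, "dy": 0, "dz": 0, "spin": 0, "grip": 35},
    {"dx": -0.02, "dy": 0, "dz": 0, "spin": 0, "grip": 45},
    {"dx": -0.02, "dy": 0, "dz": 0, "spin": 0, "grip": 55},
    {"dx": -0.02, "dy": 0, "dz": 0, "spin": 0, "grip": 60},
    {"dx": -0.02, "dy": 0, "dz": 0, "spin": 0, "grip": 60},
    {"dx": -0.02, "dy": 0, "dz": 0, "spin": 0, "grip": 60},
    {"dx": -0.02, "dy": 0, "dz": 0, "spin": 0, "grip": 60},
    {"dx": -0.02, "dy": 0, "dz": 0, "spin": 0, "grip": 60},
    {"dx": -0.02, "dy": 0, "dz": 0, "spin": 0, "grip": 60}
  ]
}}

```text
time_s: 20.05
tcp_pos: [0.6151, -0.153, 0.0287]
eef_rot: [-180.0, -0.0, 3.0]
contact_force: [0.6, 0.3, -0.0]
gripper_width: 0.0525
```

>>> {"name": "servo_tool", "arguments": {
  "targets": [
    {"dx": 0, "dy": 0, "dz": 0.5, "spin": 0, "grip": 60},
    {"dx": 0, "dy": 0, "dz": 1.5, "spin": 0, "grip": 60},
    {"dx": 0, "dy": 0, "dz": 3, "spin": 0, "grip": 60},
    {"dx": 0, "dy": 0, "dz": 5, "spin": 0, "grip": 60},
    {"dx": 0, "dy": 0, "dz": 7, "spin": 0, "grip": 60},
    {"dx": 0, "dy": 0, "dz": 9, "spin": 0, "grip": 60},
    {"dx": -1, "dy": 1, "dz": 11, "spin": 0, "grip": 60},
    {"dx": -3, "dy": 3.5, "dz": 13, "spin": 0, "grip": 60},
    {"dx": -5, "dy": 6.5, "dz": 14.5, "spin": 0, "grip": 60},
    {"dx": -7, "dy": 10, "dz": 15, "spin": 0, "grip": 60}
  ]
}}

```text
time_s: 20.88
tcp_pos: [0.5456, -0.0529, 0.1821]
eef_rot: [-180.0, -0.3, 3.0]
contact_force: [0.3, 0.8, 1.0]
gripper_width: 0.0524
```

>>> {"name": "servo_tool", "arguments": {
  "targets": [
    {"dx": -1, "dy": 3.5, "dz": 0, "spin": 0, "grip": 60},
    {"dx": -1, "dy": 7, "dz": 0, "spin": 0, "grip": 60},
    {"dx": -1, "dy": 10.5, "dz": 0, "spin": 0, "grip": 60},
    {"dx": -1, "dy": 14, "dz": 0, "spin": 0, "grip": 60},
    {"dx": -1, "dy": 17.5, "dz": 0, "spin": 0, "grip": 60},
    {"dx": -1, "dy": 20, "dz": 0, "spin": 0, "grip": 60},
    {"dx": -1, "dy": 22, "dz": 0, "spin": 0, "grip": 60},
    {"dx": -1, "dy": 23, "dz": 0, "spin": 0, "grip": 60},
    {"dx": -1, "dy": 23, "dz": 0, "spin": 0, "grip": 60},
    {"dx": -1, "dy": 23, "dz": 0, "spin": 0, "grip": 60}
  ]
}}

```text
time_s: 21.72
tcp_pos: [0.535, 0.177, 0.1791]
eef_rot: [-180.0, -0.0, 3.1]
contact_force: [-0.2, 0.1, -1.5]
gripper_width: 0.0525
```

```bash
python3 - <<'E'
from h import *
a=r.capture("scene");b=r.capture("top");s=r.get_state();print(s["tcp_pos"],s["contact_force"],s["time_s"])
f=lambda im,u:cv2.resize(im[u[1]-45:u[1]+45,u[0]-45:u[0]+45],(400,400),interpolation=3)
P=[[.64,-.15,.03]];u=proj("scene",P)[0].astype(int);v=proj("top",P)[0].astype(int)
# housing top prediction
N=[.6688,-.1498,.0527]
H=place([.6143,-.1533,.0527],HOUS,.012)
for c,im in(("scene",a),("top",b)):
    for x in proj(c,H[1::2]): im[tuple(np.int32(np.round(x))[::-1])]=(0,0,255)
cv2.imwrite("pics/f1.png",np.hstack([f(a,u),f(b,v)]))
E
```

```text
[0.53501176 0.17611197 0.17898784] [-0.04440397  0.05836059 -0.45770604] 21.8167
```

View pics/f1.png

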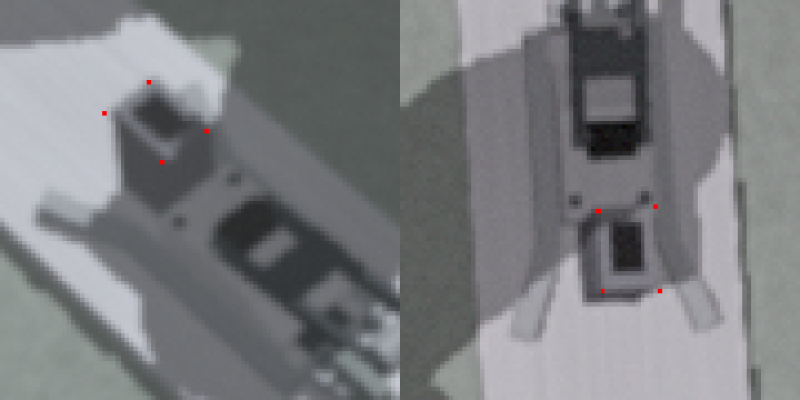

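```bash
python3 -c "
from plant import r
print(r.close_job())"
```

```text
the job is handed in; nothing more can be done
None
```

I loaded the aluminium module into the nest and handed the job in at about 22 s of the 45 s. `close_job()` gives no verdict, so whether it passed is not known.

- **Wedging:** the push read about 8 N as the wedge went under the roller, then about 4 N sliding on.
- **Finding the tongue:** I fed the module forward in 2 mm steps. It stopped moving with the tool at x = 0.614 m.
- **Pressing home:** I pressed to about 16 N in total and held it for over half a second. Less floor friction, I estimate 10 to 13 N on the stop; the stop force itself is not measured. I eased back to about 5 N, still pushing forward, before opening the gripper.
- **Last picture:** the module lies straight between the guides with the roller on its flat top. The gripper is clear, and the tool force reads about zero. No move came near the terminal block, screwdriver or cup, but I did not check their positions again at the end.
- **Disagreement:** I marked where the housing top should be. The marks fit the top camera to about 1 mm, but sit about 3 mm off in the scene camera. The scene camera also differed by up to about 3 mm on the module's first pose, so I took this as calibration error.
- **Not checked:** I did not measure the arm angle, or the gap at the tongue after letting go.

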